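# Show the moon-ball dish to the customer

## Robot

A 6-joint arm with a two-finger parallel gripper is mounted at the origin on the work surface. World frame = base frame: x ahead of the robot, y to its left, z up, the work surface at z = 0. Lengths are in m, angles in rad, forces in N, time in s.
With the tool pointing down it reaches from about 0.25 to 0.8 m from the base axis. Payload 8.5 kg.
Tool frame: the origin (TCP) lies on the centre line of the jaws, within the pads' length; the fingertips stand tip_extent ahead of it and the grasp point (between the pads) lies 8 mm behind it (tip_extent is the distance from the TCP to the fingertips, in m); z points along the fingers, x is the direction in which the jaws open and shut, and the axes are right-handed (so a half turn about z gives the same grasp; the last joint's range is limited). The gripper opens to 85 mm and grips with 20 to 120 N. Pads are 22 mm wide; open, the fingers measure 114 mm over their backs; the gripper's body (76 mm by 85 mm) begins 54 mm behind the grasp point. The pads swing forward as they close: fully open they stand 13 mm farther back than shut.
Start: joints at [-1.256, 0.238, -0.013, 1.319, 0, 1.571], TCP at [0.163, -0.499, 0.242] pointing down, gripper open.
Joint ranges: [-2.66, 2.66], [-1.03, 1.9], [-1.14, 1.46], [-1.82, 2.27], [-1.45, 1.34], [-3.14, 3.14]. Speed limits (rad/s): [2.22, 2.22, 2.79, 3.14, 3.14, 3.14].

## Interface

Orientations are given as a unit quaternion [w, x, y, z].
In Python, from plant import read_state, capture, camera_params, hand_in, tip_extent gives the robot as it stands.
- The arm moves only by the shell command python3 -m inch 'ROWS'. ROWS is JSON, a list of rows, each a list of 5 numbers: the shift along the tool's x, y, z in mm, then the turn about the tool's z in rad, then the opening in per cent of the stroke, from 0 (shut) to 100 (fully open). A call has exactly 8 rows; each row is the pose to reach, as a shift and turn from the pose measured when the call began, along the tool's axes at that moment; what a row does not reach only later rows make up. A row lasts 1/10 s, in which the tool goes at most 50 mm and 8.59 degrees, less where a joint would pass 70% of its speed; a pose out of reach is approached as far as the arm can. A call with a gripper value outside its range is refused whole. The fingers move at their own pace and stop on an object; the grip force is fixed at half the most. Time passes only in rows, so rows that repeat a pose let the fingers close, or fill a call up. It gives the time, the measured TCP pose, the force and the opening at its end, in the units of the state.
- read_state(): the state, without advancing time (a new reading comes with each control period).
- capture(name): name is "side" or "top" or "wrist"; returns the picture (384x512x3 uint8, blue, green, red); there is no depth.
- camera_params(name): a dict with "mtx" (3x3 intrinsics, pixels), "extrinsics" (4x4, takes a point from camera to world coordinates); the wrist camera has in their place "T_tool_cam" (4x4, takes a point from camera to tool coordinates, whose origin is the TCP and whose axes are the tool frame's). Camera axes: x right, y down, z forward; pixel columns grow to the right and rows downward; lengths in m; the calibration is good to about 2 mm. The wrist camera is an equidistant fisheye: a pixel r from the principal point sees the ray r / f radians off the axis. A picture is of the moment at which its call begins: read the wrist's pose just before it. camera_params takes no time and is no camera call.
- hand_in(): hands the job in, once; it reports no verdict.
The state is a dict: "time": time; "qpos": joint angles; "joint_vel": joint speeds; "joint_efforts": joint torques, N m; "tcp_pos": TCP position; "orientation": TCP orientation; "contact_force": force on the tool from outside, world axes, zero at the start; "moment": the same for the moment, N m; "gripper_width": opening from 0.0 (shut) to 1.0 (fully open).
Only numpy, scipy, OpenCV 4.12 (cv2) and the standard library are available. Lean on these libraries where they do the work, as an engineer would, in place of code of your own. Each camera call takes 0.05 s, during which the arm holds its last target. There are 200 camera calls.

## Task

A customer across the table wants to see the brass dish with the loose moon ball: lift the dish up at least 5 cm clear of its green box, and only then turn it a quarter turn and bring it over the blue showing mat. The dish stays level and the ball stays resting in its middle all the way; do not touch the ball, and leave the rest of the stock standing where it is. Finish while still holding the dish, level and still, over the middle of the mat with its foot about 15 cm above the table and its blue crescent medallion facing squarely out over the mat's far edge, the customer's side.

Things in the scene. Friction and masses are not known exactly. Their poses are not given: they have to be found in the camera images.
- dish: Round brass dish, 0.45 kg, 190 mm across, rim 35 mm high, foot 90 mm across. A fixed arched handle (8 mm rod, 185 mm wide) spans it along its y axis, a wooden grip at its top. A blue crescent medallion stands out from the rim on its +x side, its front. Origin: centre of the foot's underside, 50 mm above the table at first; z up. The medallion starts facing world +y within 15 degrees.
- dish_grip (a point): Centre of the dish's wooden grip, 165 mm above the underside of the foot, on the dish's axis. The grip is a straight bar along the dish's y axis, 76 mm long, 16 mm wide (along the dish's x), 18 mm high; below it there is 95 mm of free height down to the ball's top. The dish hangs balanced from this point.
- dish_medallion (a point): Centre of the blue crescent medallion (44 mm disc, leaning back 45 degrees, its outer tip 120 mm from the axis), on the dish's +x side, 103 mm from its axis and 46 mm above the underside of its foot.
- dish_seat (a point): Point on the dish's axis, 37 mm above the underside of its foot: where the ball's centre is while it rests in the middle. The dish's inside falls to the middle at 5 degrees (28 near the rim): the ball settles there by itself and rolls out if the dish is tipped or jerked beyond that.
- ball_center (a point): Centre of the moon ball: a loose ivory lamp ball with grey craters, 50 mm in diameter, 60 g, lying free in the middle of the dish.
- plinth: Low dark green gift box with a gold band, 144 x 144 x 50 mm, fixed; the dish stands on its top. Origin: centre of its underside.
- showing_mat: Flat square showing mat, dark blue felt with a gold edge, 200 x 200 x 3 mm, fixed on the table. Origin: centre of its underside; its x axis points out over its far edge to the customer's side (roughly world +x, within 10 degrees), z up.
- lantern_white: White square candle lantern, 105 x 105 x 250 mm, loose, bystander. Origin: centre of its underside.
- lantern_black: Black square candle lantern, 100 x 100 x 235 mm, loose, bystander. Origin: centre of its underside.
- fanous_green: Small green six-sided lantern, 56 mm across, 107 mm high, loose, on the customer's side of the green box; bystander. Origin: centre of its underside.
- fanous_orange: Small orange six-sided lantern, 56 mm across, 107 mm high, loose, on the robot's side of the green box; bystander. Origin: centre of its underside.
- fanous_pink: Small pink six-sided lantern, 60 mm across, 117 mm high, loose, beyond the mat's far edge; bystander. Origin: centre of its underside.
- fanous_gold: Tall gold six-sided lantern, 84 mm across, 192 mm high, loose, near the far edge of the table; bystander. Origin: centre of its underside.
- carton_red: Red printed carton, 80 x 110 x 100 mm, loose, near the far edge of the table; bystander. Origin: centre of its underside.
- moon_ball: The moon ball as a body (see ball_center; its origin is the same point, its axes turn as it rolls).
There are look-alikes about, which are no part of the job. Leave any brown, pink or red look-alike of the plinth alone.

How it is judged:
By the outcome, as a careful person would: the job done as asked, in the order asked, and still so for the second after the job is handed in, while the arm keeps its last pose, push and grip.
It also fails if it takes over 51 s, if anything falls off the work surface, if the arm or the gripper's body presses on something with over 40 N, if the wrist force passes 120 N, or if a joint passes its speed limit or range.

## Working session

There is one attempt and no reset: what is moved stays moved. The work goes in short steps, Python scripts to look and compute and a shell command to move; the robot and the scene stay as the last step left them, time stands still between calls to the robot, and variables do not carry over. Pictures are saved under pics/ and viewed, about 8 in all and at most 12, crops included, and the job is handed in when it is done.

```bash
mkdir -p pics; ls; python3 - <<'E'
from plant import *
import cv2,numpy as np
s=read_state();print(s['time'],s['tcp_pos'],s['orientation'],tip_extent)
for n in("top","side"):
    cv2.imwrite(f"pics/{n}0.png",capture(n));p=camera_params(n);print(n,np.round(p['mtx'],1).tolist(),np.round(p['extrinsics'],3).tolist())
p=camera_params("wrist");print(p)
E
```

```text
pics
0.0 [ 0.16243862 -0.49882921  0.24166185] [-4.29560240e-04  8.09202387e-01 -5.87529549e-01 -5.83496983e-04] 0.011
top [[445.6, 0.0, 249.3], [0.0, 445.6, 190.1], [0.0, 0.0, 1.0]] [[0.014, -0.989, 0.147, 0.311], [-1.0, -0.014, 0.004, -0.003], [-0.002, -0.147, -0.989, 1.421], [0.0, 0.0, 0.0, 1.0]]
side [[387.8, 0.0, 256.2], [0.0, 387.8, 196.6], [0.0, 0.0, 1.0]] [[-0.998, -0.041, 0.04, 0.443], [-0.056, 0.577, -0.815, 1.024], [0.01, -0.815, -0.579, 0.863], [0.0, 0.0, 0.0, 1.0]]
{'mtx': array([[297.31863964,   0.        , 258.58215589],
       [  0.        , 297.31863964, 186.78682652],
       [  0.        ,   0.        ,   1.        ]]), 'T_tool_cam': array([[ 9.99999999e-01, -1.21363123e-05,  5.24756731e-05,
         4.91696708e-04],
       [-4.25541774e-06,  9.53434919e-01,  3.01598831e-01,
        -7.74107860e-02],
       [-5.36924367e-05, -3.01598831e-01,  9.53434918e-01,
        -1.33040412e-01],
       [ 0.00000000e+00,  0.00000000e+00,  0.00000000e+00,
         1.00000000e+00]])}
```

View pics/top0.png

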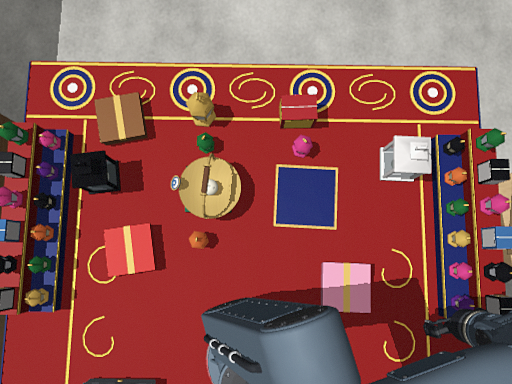

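View pics/side0.png

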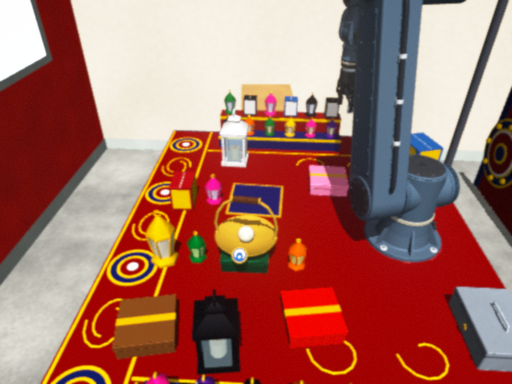

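The top view shows the dish at (211,188), with its grip at about (207,180) and its medallion at (176,183). The mat is at (306,196). Possible look-alikes for the green box are the brown (121,117), red (130,250) and pink (346,287) boxes. Only the green box is under the dish, as the side view shows at (245,260). I'll crop in close to check this and measure.

```bash
cat > h.py <<'E'
from plant import *
import cv2,numpy as np
def ray(n,uv):
    p=camera_params(n);E=p['extrinsics'];d=E[:3,:3]@np.linalg.solve(p['mtx'],[uv[0],uv[1],1]);return E[:3,3],d
def onz(n,uv,z):
    o,d=ray(n,uv);return (o+d*(z-o[2])/d[2])
def proj(n,P):
    p=camera_params(n);E=p['extrinsics'];q=p['mtx']@(E[:3,:3].T@(np.array(P)-E[:3,3]));return q[:2]/q[2]
def mat(img):
    h=cv2.cvtColor(img,cv2.COLOR_BGR2HSV);m=cv2.inRange(h,(110,90,30),(128,255,160));m[:,:255]=0;m[:,345:]=0;m[:150]=0;m[245:]=0
    c=max(cv2.findContours(m,0,1)[0],key=cv2.contourArea);return cv2.boxPoints(cv2.minAreaRect(c))
E
python3 - <<'E'
from h import *
a=cv2.imread("pics/top0.png");s=cv2.imread("pics/side0.png")
b=mat(a);w=np.array([onz("top",q,.003)for q in b]);print(b,w,w.mean(0))
A=cv2.resize(a[140:260,160:260],None,fx=5,fy=5,interpolation=2)[:, :400+100]
B=cv2.resize(s[185:285,205:285],None,fx=6,fy=6,interpolation=2)[:600,:300+180]
B=cv2.resize(s[185:285,208:283],None,fx=4,fy=6,interpolation=2)
cv2.imwrite("pics/crop.png",np.hstack([A,B]));
E
```

```text
[[275.85428 223.13277]
 [278.47488 166.78954]
 [335.5839  169.44576]
 [332.9633  225.78899]] [[ 0.41655224 -0.08260227  0.003     ]
 [ 0.59934334 -0.0901125   0.003     ]
 [ 0.59311454 -0.27505384  0.003     ]
 [ 0.4106471  -0.26412452  0.003     ]] [ 0.5049143  -0.17797328  0.003     ]
```

View pics/crop.png

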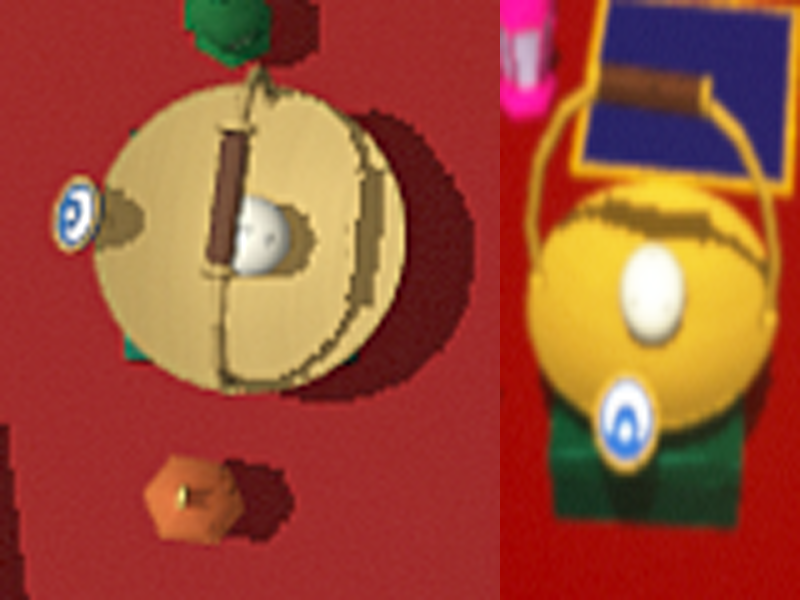

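The crop confirms the dark green plinth under the dish. The brown grip sits at top px (205.6,179.8) and side px (246,200), and the medallion at top px (175.2,183.2) and side px (239.8,255.8).

```bash
cat >> h.py <<'E'
def tri(u,v):
    (a,d),(b,e)=ray("top",u),ray("side",v)
    t=np.linalg.lstsq(np.c_[d,-e],b-a,rcond=None)[0];p,q=a+d*t[0],b+e*t[1];return (p+q)/2,np.linalg.norm(p-q)
def yaw(v): return np.degrees(np.arctan2(v[1],v[0]))
def toolmove(P,yw):
    """shift in tool mm to world P, and turn (rad) so that tool x points at yaw yw (deg)"""
    from scipy.spatial.transform import Rotation as R
    s=read_state();Q=R.from_quat(np.roll(s['orientation'],-1)).as_matrix()
    d=np.radians((yw-yaw(Q[:,0])+180)%360-180)
    return np.round(1000*Q.T@(np.array(P)-s['tcp_pos']),1),round(-d,3),yaw(Q[:,0])
E
python3 - <<'E'
from h import *
G,e=tri((205.6,179.8),(246,200));M,f=tri((175.2,183.2),(239.8,255.8))
print(G,e,M,f)
g=onz("top",(205.6,179.8),.215);m=onz("top",(175.2,183.2),.096);print(g,m)
a=onz("top",(206.5,166.1),.215);b=onz("top",(204.3,193.6),.215);print("grip yaw",yaw(a-b)+90,np.linalg.norm(a-b),"med yaw",yaw((m-g)[:2]),np.linalg.norm((m-g)[:2]), "tri", yaw((M-G)[:2]))
a=cv2.imread("pics/top0.png");h=cv2.cvtColor(a,cv2.COLOR_BGR2HSV);m=cv2.inRange(h,(110,90,30),(128,255,160));m[:,:255]=0;m[:,345:]=0;m[:150]=0;m[245:]=0
c=max(cv2.findContours(m,0,1)[0],key=cv2.contourArea);W=np.array([onz("top",q[0],.003)[:2]for q in c])*1000
r=cv2.minAreaRect(W.astype(np.float32));print(r)
print(toolmove([.5,.15,.33],90))
E
```

```text
[0.51701901 0.12340618 0.2104089 ] 0.001720416287120908 [0.52655298 0.22772466 0.08977857] 0.0004460856488377415
[0.517107   0.12290939 0.215     ] [0.52577103 0.22664431 0.096     ]
grip yaw 87.1249248146751 0.0767752250688317 med yaw 85.2256850002841 0.10409610049722942 tri 84.77807676889736
((504.8058776855469, -177.30795288085938), (182.03736877441406, 181.931396484375), 87.63133239746094)
(array([-512.6, -521.9,  -87.6]), np.float64(-2.827), np.float64(-71.96322798196852))
```

```bash
python3 -m inch '[[0,0,-30,0,100],[0,0,-60,0,100],[-20,-20,-85,0.05,100],[-50,-50,-90,0.1,100],[-80,-80,-90,0.15,100],[-110,-110,-90,0.2,100],[-130,-130,-90,0.2,100],[-140,-140,-90,0.2,100]]'; python3 - <<'E'
from h import *
s=read_state();print(s['qpos'],s['tcp_pos'],s['contact_force']);print(toolmove([.517,.123,.33],-94))
E
```

```text
time: 0.9
tcp_pos: [0.2528, -0.3203, 0.332]
orientation: [-0.001, 0.747, -0.665, -0.001]
contact_force: [0.3, -0.4, 0.6]
gripper_width: 1.004
[-9.03357064e-01  2.04015810e-02 -4.46085232e-02  1.50719888e+00
  7.70590436e-04  2.12188064e+00] [ 0.25275251 -0.32034517  0.33198973] [ 0.30062405 -0.43680417  0.58176249]
(array([-409.7, -313.9,    2.6]), np.float64(0.186), np.float64(-83.33338727535217))
```

```bash
python3 -m inch '[[-20,-15,0,-0.14,100],[-50,-40,0,-0.28,100],[-90,-70,0,-0.42,100],[-130,-100,0,-0.56,100],[-170,-130,0,-0.7,100],[-200,-155,0,-0.84,100],[-220,-170,0,-0.98,100],[-230,-176,0,-1.1,100]]'; python3 - <<'E'
from h import *
s=read_state();print(s['qpos']);print(toolmove([.517,.123,.33],86))
E
```

```text
time: 1.7
tcp_pos: [0.4017, -0.0694, 0.332]
orientation: [-0.001, 0.985, -0.172, -0.001]
contact_force: [0.1, -0.6, 0.7]
gripper_width: 0.997
[-0.17247247  0.01949584 -0.04563453  1.50686962  0.00179134  1.74440537]
(array([  43.2, -220.1,    2.2]), np.float64(-1.847), np.float64(-19.829005719304813))
```

```bash
python3 -m inch '[[5,-20,0,-0.14,100],[10,-45,0,-0.28,100],[15,-75,0,-0.42,100],[20,-105,0,-0.56,100],[25,-130,0,-0.7,100],[30,-155,0,-0.84,100],[35,-170,0,-0.98,100],[40,-180,0,-1.1,100]]'; python3 - <<'E'
from h import *
print(toolmove([.517,.123,.33],86))
E
```

```text
time: 2.5
tcp_pos: [0.5007, 0.0875, 0.3316]
orientation: [-0.001, 0.929, 0.371, -0.0]
contact_force: [0.5, -0.2, 0.6]
gripper_width: 1.0
(array([ 36.3, -14.5,   1.7]), np.float64(-0.74), np.float64(43.58862517491252))
```

```bash
python3 -m inch '[[10,-4,0,-0.14,100],[20,-8,0,-0.28,100],[30,-12,0,-0.42,100],[36,-14,0,-0.56,100],[36,-14,0,-0.7,100],[36,-14,0,-0.74,100],[36,-14,0,-0.74,100],[36,-14,0,-0.74,100]]'; cat >> h.py <<'E'
def wray(uv,s):
    from scipy.spatial.transform import Rotation as R
    p=camera_params("wrist");K=p['mtx'];T=p['T_tool_cam'];x=(uv[0]-K[0,2])/K[0,0];y=(uv[1]-K[1,2])/K[1,1];r=np.hypot(x,y)+1e-12
    Q=R.from_quat(np.roll(s['orientation'],-1)).as_matrix()
    return Q@T[:3,3]+s['tcp_pos'],Q@T[:3,:3]@np.array([x/r*np.sin(r),y/r*np.sin(r),np.cos(r)])
def wonz(uv,s,z):
    o,d=wray(uv,s);return o+d*(z-o[2])/d[2]
E
python3 - <<'E'
from h import *
import json
s=read_state();print(toolmove([.517,.123,.33],86),s['qpos'])
im=capture("wrist");cv2.imwrite("pics/w1.png",im);cv2.imwrite("pics/w1b.png",cv2.resize(im,(800,600),interpolation=2))
json.dump({k:np.array(s[k]).tolist() for k in('tcp_pos','orientation')},open('w1.json','w'))
E
```

```text
time: 3.3
tcp_pos: [0.5171, 0.1224, 0.3314]
orientation: [-0.001, 0.732, 0.681, -0.0]
contact_force: [-0.5, 0.1, -0.7]
gripper_width: 0.998
(array([ 0.6, -0.1,  1.4]), np.float64(-0.002), np.float64(85.89914936490548)) [0.23120127 0.23890922 0.2131701  1.54692351 0.00229236 0.30277047]
```

View pics/w1b.png

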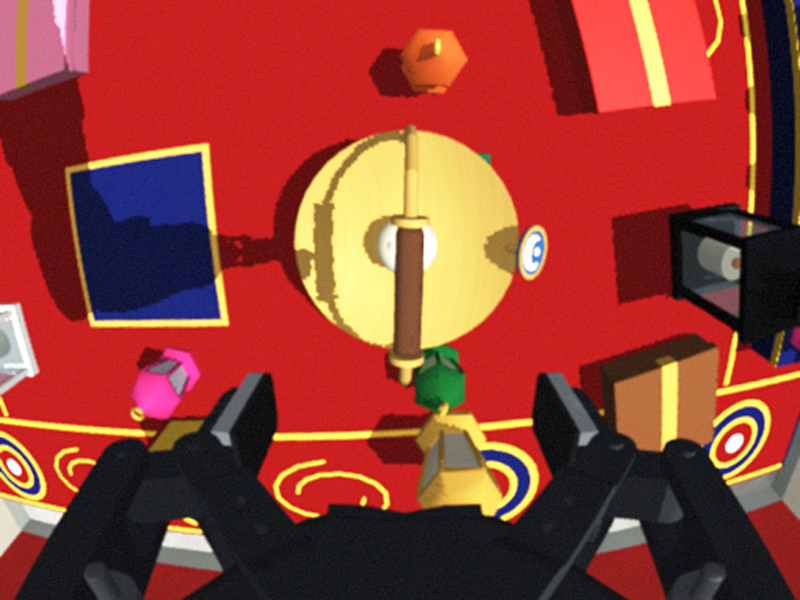

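The wrist view shows the grip bar running from (411,221) to (406,357), the medallion at (534,251), and the ball under the grip.

```bash
python3 - <<'E'
from h import *
import json
s=json.load(open('w1.json'));k=.64
a=wonz((411*k,221*k),s,.215);b=wonz((406*k,357*k),s,.215);m=wonz((534*k,251*k),s,.096)
c=(a+b)/2;print(a,b,c,np.linalg.norm(a-b),yaw(b-a)+90);print(m,yaw((m-c)[:2]),np.linalg.norm((m-c)[:2]))
print(toolmove([c[0],c[1],.207],86))
W=[wonz((u*k,v*k),s,.003) for u,v in((66,168),(208,144),(228,325),(92,326))];print(np.round(W,3),np.mean(W,0))
E
```

```text
[0.47911144 0.12874289 0.215     ] [0.55940969 0.12037303 0.215     ] [0.51926057 0.12455796 0.215     ] 0.08073329236570068 84.04928483211239
[0.52833496 0.23014768 0.096     ] 85.08806097328369 0.10597892983274773
(array([  2.1,   2.3, 124.5]), np.float64(-0.002), np.float64(85.90287155940568))
[[ 0.402 -0.272  0.003]
 [ 0.41  -0.073  0.003]
 [ 0.61  -0.082  0.003]
 [ 0.602 -0.28   0.003]] [ 0.50614597 -0.17697945  0.003     ]
```

```bash
python3 -m inch '[[1,1,10,0.012,100],[1.3,1.5,25,0.012,100],[1.3,1.5,45,0.012,100],[1.3,1.5,65,0.012,100],[1.3,1.5,80,0.012,100],[1.3,1.5,90,0.012,100],[1.3,1.5,95,0.012,100],[1.3,1.5,95,0.012,100]]'
python3 -m inch '[[0,0,5,0,80],[0,0,12,0,65],[0,0,19,0,60],[0,0,25,0,60],[0,0,28,0,60],[0,0,29,0,60],[0,0,29,0,60],[0,0,29,0,60]]'
python3 - <<'E'
from h import *
s=read_state();print(toolmove([.518,.1238,.207],85.2))
im=capture("wrist");cv2.imwrite("pics/w2.png",im)
E
```

```text
time: 4.15
tcp_pos: [0.5183, 0.1237, 0.236]
orientation: [-0.002, 0.736, 0.677, -0.001]
contact_force: [-0.1, 0.4, 1.1]
gripper_width: 0.997
time: 4.95
tcp_pos: [0.5183, 0.1238, 0.2072]
orientation: [-0.002, 0.736, 0.677, -0.0]
contact_force: [0.5, -0.0, -0.3]
gripper_width: 0.597
(array([-0. , -0.3,  0.2]), np.float64(-0.0), np.float64(85.19192600237591))
```

View pics/w2.png

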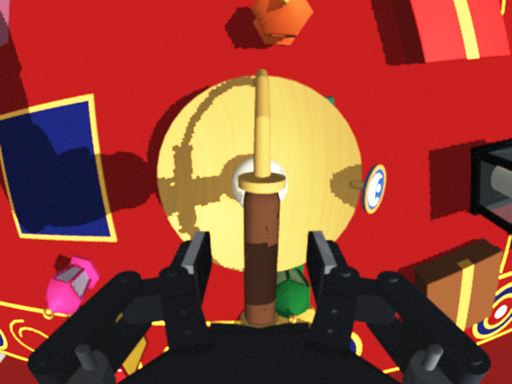

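The grip, at about (262,255), is centred between the pads at (200,255) and (323,255). I'll close now.

```bash
python3 -m inch '[[0,0,0,0,50],[0,0,0,0,40],[0,0,0,0,32],[0,0,0,0,26],[0,0,0,0,22],[0,0,0,0,18],[0,0,0,0,14],[0,0,0,0,10]]'
python3 -m inch '[[0,0,0,0,5],[0,0,0,0,0],[0,0,0,0,0],[0,0,0,0,0],[0,0,0,0,0],[0,0,0,0,0],[0,0,0,0,0],[0,0,0,0,0]]'
python3 - <<'E'
from h import *
s=read_state();print(s['contact_force'],s['moment'],s['gripper_width']);cv2.imwrite("pics/w3.png",capture("wrist"))
E
```

```text
time: 5.8
tcp_pos: [0.5183, 0.124, 0.2074]
orientation: [-0.002, 0.736, 0.677, -0.0]
contact_force: [-1.2, 1.5, 2.0]
gripper_width: 0.177
time: 6.6
tcp_pos: [0.5183, 0.124, 0.2074]
orientation: [-0.002, 0.736, 0.677, -0.0]
contact_force: [-1.6, 1.8, 1.3]
gripper_width: 0.172
[-1.61427933  1.83127249  1.28083739] [ 0.22549542  0.16936245 -0.01981471] 0.17183615272616376
```

```bash
python3 -m inch '[[0,0,-0.5,0,0],[0,0,-2,0,0],[0,0,-4.5,0,0],[0,0,-8,0,0],[0,0,-11.5,0,0],[0,0,-14,0,0],[0,0,-15.5,0,0],[0,0,-16,0,0]]'
python3 - <<'E'
from h import *
s=read_state();print(s['contact_force'],s['moment'],s['gripper_width'])
w=capture("wrist");a=capture("side");cv2.imwrite("pics/w4.png",np.hstack([w[60:300,130:430],cv2.resize(a[170:290,190:310],(240,240))]))
E
```

```text
time: 7.45
tcp_pos: [0.5184, 0.1239, 0.2236]
orientation: [-0.002, 0.736, 0.677, -0.0]
contact_force: [0.4, -0.4, -5.6]
gripper_width: 0.174
[ 0.44631628 -0.35674181 -5.59333473] [-0.00756549 -0.0387624   0.02051151] 0.173580867732962
```

View pics/w4.png

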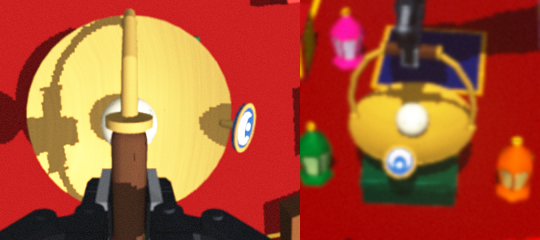

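The dish hangs level in the jaws, with the ball in the middle and about 5.6 N of weight. I'll keep lifting.

```bash
python3 -m inch '[[0,0,-1.5,0,0],[0,0,-6,0,0],[0,0,-12,0,0],[0,0,-20,0,0],[0,0,-28,0,0],[0,0,-36,0,0],[0,0,-40.5,0,0],[0,0,-42,0,0]]'
python3 -m inch '[[0,0,-1.5,0,0],[0,0,-6,0,0],[0,0,-12,0,0],[0,0,-20,0,0],[0,0,-28,0,0],[0,0,-36,0,0],[0,0,-40.5,0,0],[0,0,-42,0,0]]'
python3 -m inch '[[0,0,0,0.01,0],[0,0,0,0.03,0],[0,0,0,0.06,0],[0,0,0,0.09,0],[0,0,0,0.12,0],[0,0,0,0.14,0],[0,0,0,0.15,0],[0,0,0,0.15,0]]'
python3 - <<'E'
from h import *
s=read_state();print(s['qpos'],s['contact_force'],s['moment'],toolmove([.5055,-.177,.3074],-2.4))
E
```

```text
time: 8.35
tcp_pos: [0.5187, 0.1239, 0.2662]
orientation: [-0.001, 0.736, 0.677, 0.0]
contact_force: [0.1, -0.0, -5.8]
gripper_width: 0.178
time: 9.15
tcp_pos: [0.519, 0.1239, 0.3089]
orientation: [-0.001, 0.736, 0.677, 0.001]
contact_force: [-0.1, -0.5, -4.6]
gripper_width: 0.179
time: 9.95
tcp_pos: [0.519, 0.1238, 0.3088]
orientation: [-0.001, 0.785, 0.62, 0.001]
contact_force: [0.3, -0.1, -5.2]
gripper_width: 0.178
[0.23279843 0.24101321 0.15901859 1.4887382  0.00259655 0.46699044] [ 0.32768521 -0.13851598 -5.22890552] [-0.03195685  0.00556655 -0.02399351] (array([-295.8,   56.7,    0.7]), np.float64(1.378), np.float64(76.58171637022151))
```

```bash
python3 -m inch '[[0,0,0,0.02,0],[0,0,0,0.07,0],[0,0,0,0.14,0],[0,0,0,0.23,0],[0,0,0,0.32,0],[0,0,0,0.39,0],[0,0,0,0.44,0],[0,0,0,0.46,0]]'
python3 -m inch '[[0,0,0,0.02,0],[0,0,0,0.07,0],[0,0,0,0.14,0],[0,0,0,0.23,0],[0,0,0,0.32,0],[0,0,0,0.39,0],[0,0,0,0.44,0],[0,0,0,0.46,0]]'
python3 -m inch '[[0,0,0,0.02,0],[0,0,0,0.07,0],[0,0,0,0.14,0],[0,0,0,0.23,0],[0,0,0,0.32,0],[0,0,0,0.39,0],[0,0,0,0.44,0],[0,0,0,0.46,0]]'
python3 - <<'E'
from h import *
s=read_state();print(s['qpos'],s['contact_force'],s['moment'],toolmove([.5055,-.177,.3074],-2.4))
w=capture("wrist");a=capture("side");cv2.imwrite("pics/w5.png",np.hstack([w[60:300,130:430],cv2.resize(a[150:290,190:330],(240,240))]))
E
```

```text
time: 10.75
tcp_pos: [0.519, 0.1239, 0.3088]
orientation: [-0.001, 0.906, 0.423, 0.0]
contact_force: [0.2, 0.7, -5.5]
gripper_width: 0.176
time: 11.55
tcp_pos: [0.519, 0.1239, 0.3088]
orientation: [-0.001, 0.979, 0.205, -0.0]
contact_force: [-0.5, 0.0, -5.2]
gripper_width: 0.172
time: 12.35
tcp_pos: [0.519, 0.1239, 0.3088]
orientation: [-0.001, 1.0, -0.024, -0.0]
contact_force: [-0.6, 0.3, -5.5]
gripper_width: 0.183
[0.23283067 0.24103536 0.15895857 1.48875682 0.00260079 1.85155216] [-0.6146426   0.26369836 -5.48934449] [ 0.00768249  0.05766981 -0.01408629] (array([  1. , 301.2,   0.6]), np.float64(-0.006), np.float64(-2.7458587959210714))
```

View pics/w5.png

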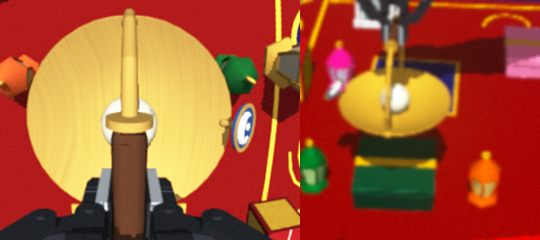

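The turn is done and the ball is still centred. Now I'll carry it gently along tool +y.

```bash
for x in 1; do python3 -m inch '[[0,1,0,0,0],[0,4,0,0,0],[0,8,0,0,0],[0,13,0,0,0],[0,18,0,0,0],[0,23,0,0,0],[0,27,0,0,0],[0,30,0,0,0]]'; done
python3 -m inch '[[0,3,0,0,0],[0,7,0,0,0],[0,11,0,0,0],[0,16,0,0,0],[0,21,0,0,0],[0,25,0,0,0],[0,28,0,0,0],[0,30,0,0,0]]'
python3 - <<'E'
from h import *
s=read_state();print(s['contact_force'],s['moment'],toolmove([.5055,-.177,.3074],-2.4))
w=capture("wrist");a=capture("side");cv2.imwrite("pics/w6.png",np.hstack([w[60:300,130:430],cv2.resize(a[150:290,190:330],(240,240))]))
E
```

```text
time: 13.25
tcp_pos: [0.5176, 0.0934, 0.3088]
orientation: [-0.001, 1.0, -0.023, -0.0]
contact_force: [-1.3, 0.4, -6.0]
gripper_width: 0.176
time: 14.05
tcp_pos: [0.5162, 0.0631, 0.3087]
orientation: [-0.001, 1.0, -0.023, -0.0]
contact_force: [0.0, -0.6, -5.9]
gripper_width: 0.174
[ 4.25947403e-03 -5.50966488e-01 -5.94205423e+00] [ 0.03697382  0.01733079 -0.00380072] (array([  0.6, 240.3,   0.7]), np.float64(-0.005), np.float64(-2.6824428334299633))
```

View pics/w6.png

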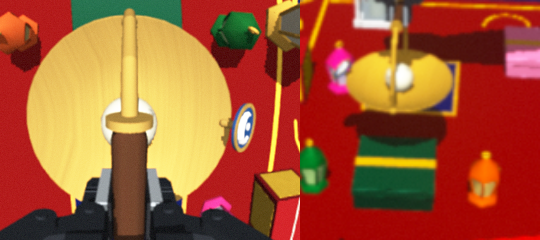

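The dish is steady and the ball is still centred in the wrist view at about (130,120). Carrying on for the remaining 240 mm.

```bash
python3 -m inch '[[0,1,0,0,0],[0,4,0,0,0],[0,9,0,0,0],[0,15,0,0,0],[0,22,0,0,0],[0,28,0,0,0],[0,33,0,0,0],[0,36,0,0,0]]'
python3 -m inch '[[0,2,0,0,0],[0,5,0,0,0],[0,10,0,0,0],[0,16,0,0,0],[0,23,0,0,0],[0,29,0,0,0],[0,33,0,0,0],[0,36,0,0,0]]'
python3 -m inch '[[0,2,0,0,0],[0,5,0,0,0],[0,10,0,0,0],[0,16,0,0,0],[0,23,0,0,0],[0,29,0,0,0],[0,33,0,0,0],[0,36,0,0,0]]'
python3 -m inch '[[0,2,0,0,0],[0,5,0,0,0],[0,10,0,0,0],[0,16,0,0,0],[0,23,0,0,0],[0,29,0,0,0],[0,33,0,0,0],[0,36,0,0,0]]'
python3 -m inch '[[0,2,0,0,0],[0,5,0,0,0],[0,10,0,0,0],[0,16,0,0,0],[0,23,0,0,0],[0,29,0,0,0],[0,33,0,0,0],[0,36,0,0,0]]'
python3 -m inch '[[0,2,0,0,0],[0,5,0,0,0],[0,10,0,0,0],[0,16,0,0,0],[0,23,0,0,0],[0,29,0,0,0],[0,33,0,0,0],[0,36,0,0,0]]'
python3 - <<'E'
from h import *
s=read_state();print(s['contact_force'],s['moment'],toolmove([.5055,-.177,.3074],-2.4))
E
```

```text
time: 14.95
tcp_pos: [0.5145, 0.0265, 0.3086]
orientation: [-0.001, 1.0, -0.024, -0.0]
contact_force: [-0.8, 0.6, -4.3]
gripper_width: 0.176
time: 15.75
tcp_pos: [0.5127, -0.0099, 0.3086]
orientation: [-0.001, 1.0, -0.024, -0.0]
contact_force: [0.2, -0.6, -5.8]
gripper_width: 0.172
time: 16.55
tcp_pos: [0.511, -0.0464, 0.3085]
orientation: [-0.001, 1.0, -0.024, -0.0]
contact_force: [-0.9, 0.8, -5.2]
gripper_width: 0.176
time: 17.35
tcp_pos: [0.5092, -0.0828, 0.3083]
orientation: [-0.001, 1.0, -0.024, -0.0]
contact_force: [-0.3, -0.6, -5.9]
gripper_width: 0.176
time: 18.15
tcp_pos: [0.5074, -0.1193, 0.3082]
orientation: [-0.001, 1.0, -0.025, -0.0]
contact_force: [0.4, -0.8, -5.0]
gripper_width: 0.174
time: 18.95
tcp_pos: [0.5056, -0.1558, 0.3081]
orientation: [-0.001, 1.0, -0.025, -0.0]
contact_force: [-0.4, -0.3, -4.8]
gripper_width: 0.175
[-0.41281842 -0.31455832 -4.7874561 ] [ 0.09019809  0.01955388 -0.03194992] (array([ 1. , 21.2,  0.7]), np.float64(-0.008), np.float64(-2.8428384629513017))
```

```bash
python3 -m inch '[[0,1,0,0,0],[0,3,0,-0.002,0],[0,6,0,-0.004,0],[0,10,0,-0.006,0],[0.5,14,0.3,-0.008,0],[1,18,0.6,-0.008,0],[1,20,0.6,-0.008,0],[1,21,0.6,-0.008,0]]'
python3 -m inch '[[0,0,0,0,0],[0,0,0,0,0],[0,0,0,0,0],[0,0,0,0,0],[0,0,0,0,0],[0,0,0,0,0],[0,0,0,0,0],[0,0,0,0,0]]'
python3 - <<'E'
from h import *
s=read_state();print(s['contact_force'],s['moment'],toolmove([.5055,-.177,.3074],-2.4))
w=capture("wrist");a=capture("side");t=capture("top")
cv2.imwrite("pics/s7.png",a);cv2.imwrite("pics/t7.png",t);cv2.imwrite("pics/w7.png",w)
f=lambda i:cv2.resize(i,(400,300),interpolation=2)
cv2.imwrite("pics/all7.png",np.vstack([np.hstack([f(w),f(a[90:240,180:380])]),np.hstack([f(t[110:260,220:420]),f(t)])]))
E
```

```text
time: 19.75
tcp_pos: [0.5055, -0.177, 0.3074]
orientation: [-0.001, 1.0, -0.021, -0.0]
contact_force: [0.2, 0.1, -5.2]
gripper_width: 0.177
time: 20.55
tcp_pos: [0.5055, -0.1771, 0.3074]
orientation: [-0.001, 1.0, -0.021, -0.0]
contact_force: [-0.2, -1.1, -5.2]
gripper_width: 0.179
[-0.1604442  -1.05510117 -5.20753869] [0.00169404 0.03893465 0.02510678] (array([-0. , -0.1, -0. ]), np.float64(-0.0), np.float64(-2.402013987451378))
```

View pics/all7.png

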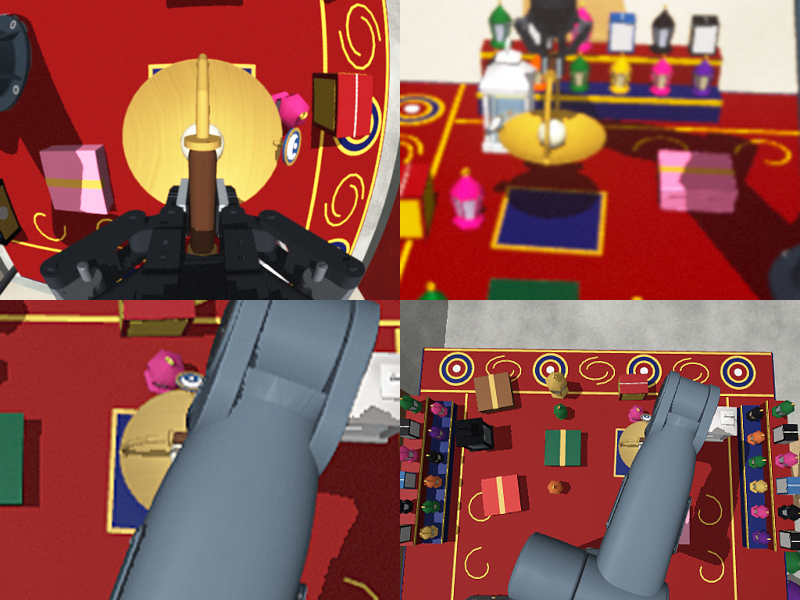

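The dish is over the mat and the ball is centred. The medallion, at wrist (291,148) in the montage, faces the far side. As a last check for slip and tilt, I'll compare this wrist picture with the one taken while the dish stood level on the box, then check the facing.

```bash
python3 - <<'E'
from h import *
s=read_state()
for n in("w3","w7"):
    i=cv2.imread(f"pics/{n}.png");h=cv2.cvtColor(i,cv2.COLOR_BGR2HSV)
    m=cv2.inRange(h,(95,120,90),(115,255,255));m[:,:355]=0;m[:,395:]=0;m[:150]=0;m[225:]=0
    y,x=np.nonzero(m);u=np.array([x.mean(),y.mean()])
    d=cv2.inRange(h,(18,60,70),(35,255,255));d[:,:140]=0;d[:,370:]=0;d[230:]=0
    d=cv2.morphologyEx(d,cv2.MORPH_OPEN,np.ones((13,13)))
    Y,X=np.nonzero(d);b=cv2.inRange(h,(0,0,120),(180,40,255));b[:,:225]=0;b[:,300:]=0;b[:140]=0;b[:,:][215:]=0
    q=np.nonzero(b);print(n,"med",u,len(x),"dish ext",X.min(),X.max(),Y.min(),"ball",q[1].min(),q[1].max(),q[0].min())
    mm=wonz(u,s,s['tcp_pos'][2]-.111);print("med yaw",yaw((mm-s['tcp_pos'])[:2]),np.linalg.norm((mm-s['tcp_pos'])[:2]))
# mat yaw/edges again, visible in the original top picture vs side
a=cv2.imread("pics/s7.png")
for P in([.6055,-.08,.003],[.4055,-.08,.003]):print(proj("side",P))
E
```

```text
w3 med [374.48245614 183.60526316] 114 dish ext 157 359 76 ball 233 286 159
med yaw -0.8197149999658679 0.10511147451793687
w7 med [372.47761194 183.42537313] 134 dish ext 157 360 76 ball 232 285 159
med yaw -0.6980070164161915 0.10309493306201889
[226.00809777 212.5470165 ]
[281.31986689 214.89254026]
```

```bash
python3 -c "from plant import *;s=read_state();print(s['time'],max(abs(s['joint_vel'])));hand_in()"
```

```text
20.7 0.0009656564955397895
the job is handed in; nothing more can be done
```

I handed the job in at 20.7 s. I gripped the dish by its wooden grip and lifted it straight up 10 cm. Then I turned it 87.6° to match the mat's angle, carried it sideways to the mat's centre and held it there.

**Last checks:**
- **Position:** the tool is within 0.1 mm of the target over my estimate of the mat's centre, (0.5055, -0.177). The two measurements of that centre differed by about 1 mm. The foot should be about 15 cm above the table, worked out from the lift height rather than measured directly.
- **Level and still:** joint speeds were close to zero. The dish's outline in the wrist picture matches the one from when it stood on the box to within 1 px, so it has not slipped or tilted.
- **Ball:** it is also within 1 px of its starting place in the dish and was never touched.
- **Other stock:** nothing was seen to have moved in the pictures. The arm hid part of the final top view.

**Disagreement on facing:** the tool angle matches the mat's, -2.4°. The blue-pixel reading of the medallion gives -0.7°, but it read about 1.6° high before the lift too, so I put that down to the crescent's uneven shape. The grip-bar angle also varied by about 3° between pictures, so the facing is uncertain by 1–2°.

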